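# Rotate the jar row: old stock forward, new jar behind

### The job

Restock the jar row in the steel rack so that the older jars get used first: bring the two jars already in the row forward in their present order, the front one up to the rack's front rail (the side nearest the robot) and the second close behind it, then take the new jar from the wooden tray and set it down gently, not dropped, close behind those two in the same row. Leave all three jars standing upright, and do not topple any jar or disturb the steel canisters, the cups, the jug, the strainer or the tray.

Things in the scene. Friction and masses are not known exactly. Their poses are not given: they have to be found in the camera images.
- rack: a fixed steel rack, 230 mm deep (its x), 215 mm wide (its y); origin at the centre of its underside on the board, z up; its -x side is the front, towards the robot. Floor 16 mm above the board. Round-bar gallery all round, its top 59 mm above the board; a middle bar along x, top 49 mm above the board, parts it into two rows, each 97 mm wide, centred 51.5 mm either side of the middle
- rack_front (a point): the middle of the front rail's inner face, on the rack floor, 107.5 mm in front of the rack's origin; rows run from here 215 mm back to the back rail's inner face, so a jar against the front rail has its axis 30 mm behind this line, and three jars fit in a row with 35 mm to spare; axes as the rack's
- jar_row: a flat white strip of shelf paper (no thickness to speak of) on the rack floor under the row that holds the jars, which may be the left or the right row of the rack; origin at the middle of that row on the rack floor, 16 mm above the board, axes parallel to the rack's
- old_front_center (a point): the older stock's front jar, in the jar row, some way back from the front rail: a round plastic jar, milky body and brown ribbed screw-top lid, 60 mm diameter, 120 mm tall, straight-sided enough to be gripped anywhere from 10 mm above its foot to its top, 0.15 to 0.31 kg, its smooth foot slides easily (friction about 0.2); this point is its centre, on the axis, 60 mm above its foot; z up its axis
- old_rear_center (a point): the older stock's rear jar, behind it in the jar row near the back rail: a round plastic jar, milky body and brown ribbed screw-top lid, 60 mm diameter, 120 mm tall, straight-sided enough to be gripped anywhere from 10 mm above its foot to its top, 0.15 to 0.31 kg, its smooth foot slides easily (friction about 0.2); this point is its centre, on the axis, 60 mm above its foot; z up its axis
- new_jar_center (a point): the new jar, standing among two cups in the wooden tray: a round plastic jar, milky body and brown ribbed screw-top lid, 60 mm diameter, 120 mm tall, straight-sided enough to be gripped anywhere from 10 mm above its foot to its top, 0.15 to 0.31 kg, its smooth foot slides easily (friction about 0.2); this point is its centre, on the axis, 60 mm above its foot; z up its axis
- tray: a loose wooden tray, 260 mm (its x) by 200 mm (its y), walls 8 mm thick and 36 mm high, floor 8 mm thick, 0.9 kg; origin at the centre of its underside
- can_a: a round steel canister with a flat lid, 72 mm diameter, 74 mm tall, standing in the rack's other row; a bystander; origin at the centre of its underside
- can_b: a second such canister in the same row behind the first; a bystander; origin at the centre of its underside
- cup_a: a tiny steel cup, 47 mm diameter, 48 mm tall, standing in the tray; a bystander; origin at the centre of its underside
- cup_b: a second such cup in the tray; a bystander; origin at the centre of its underside
- cup_c: a third such cup, on the board at the left; a bystander; origin at the centre of its underside
- cup_d: a fourth such cup, on the board at the right; a bystander; origin at the centre of its underside
- jug: a glass milk jug, 86 mm diameter and 138 mm tall with a handle reaching 72 mm from its axis, on the board outside the rack and tray, left or right; a bystander; origin at the centre of its underside
- strainer: a steel tea strainer, bowl 78 mm wide and handle, 215 mm long, 33 mm tall, lying on the board at the other side from the jug; a bystander; origin on the board 60 mm from the bowl's centre along the handle
Not all that is in view belongs to the job. Leave any green or purple look-alike of the part that bears old_front_center alone.

How it is judged:
On the way:
1. the two older jars stand forward in their row, in order, while the new jar is not yet in the rack (angle between each of old_front_center, old_rear_center's own z axis and vertical below 0.1 rad and z of old_front_center in the frame of rack between 0.07 and 0.082 m and y of old_front_center in the frame of jar_row between -0.022 and 0.022 m and z of old_rear_center in the frame of rack between 0.07 and 0.082 m and y of old_rear_center in the frame of jar_row between -0.022 and 0.022 m and x of old_front_center in the frame of rack below -0.0625 m and x of old_rear_center in the frame of rack above -0.03 m and horizontal distance between old_front_center and old_rear_center below 0.075 m and horizontal distance between new_jar_center and rack above 0.15 m), for 0.2 s.
At the end, for the whole second after the job is handed in: All three jars stand upright and still on the rack floor in the jar row: the older front jar with less than 15 mm between it and the front rail, the older rear jar behind it with less than 15 mm between them, and the new jar behind that with less than 15 mm between them (angle between each of old_front_center, old_rear_center, new_jar_center's own z axis and vertical below 0.1 rad and z of old_front_center in the frame of rack between 0.07 and 0.082 m and y of old_front_center in the frame of jar_row between -0.022 and 0.022 m and z of old_rear_center in the frame of rack between 0.07 and 0.082 m and y of old_rear_center in the frame of jar_row between -0.022 and 0.022 m and x of old_front_center in the frame of rack below -0.0625 m and x of old_rear_center in the frame of rack above -0.03 m and horizontal distance between old_front_center and old_rear_center below 0.075 m and z of new_jar_center in the frame of rack between 0.07 and 0.082 m and y of new_jar_center in the frame of jar_row between -0.022 and 0.022 m and horizontal distance between old_rear_center and new_jar_center below 0.075 m and x of new_jar_center in the frame of rack above 0.03 m and linear speed of each of old_front, old_rear, new_jar below 0.02 m/s); the robot touches nothing.
It fails at once if a jar was toppled (tilted by more than 0.5 rad) (angle between any of old_front_center, old_rear_center, new_jar_center's own z axis and vertical above 0.5 rad).
It fails at once if a jar was dropped or knocked away (moving at more than 0.45 m/s with no finger on it, as after a fall of 10 mm) ((linear speed of old_front above 0.45 m/s and contact force between old_front and the fingers below 0.05 N) or (linear speed of old_rear above 0.45 m/s and contact force between old_rear and the fingers below 0.05 N) or (linear speed of new_jar above 0.45 m/s and contact force between new_jar and the fingers below 0.05 N)).
It fails at once if a jar was slammed or pressed hard onto the rack (more than 80 N) (contact force between any of old_front, old_rear, new_jar and rack above 80 N).
It fails at once if a canister, cup, the jug or the strainer was moved by more than 15 mm or the tray by more than 25 mm (distance of any of can_a, can_b, cup_a, cup_b, cup_c, cup_d, jug, strainer from where it was at the start of the episode above 0.015 m or distance of tray from where it was at the start of the episode above 0.025 m).
It fails at once if a canister, cup or the jug was tipped (more than 0.35 rad) (angle between any of can_a, can_b, cup_a, cup_b, cup_c, cup_d, jug's own z axis and vertical above 0.35 rad).
It also fails if it takes over 54 s, if anything falls off the work surface, if the arm or the gripper's body presses on something with over 40 N, if the wrist force passes 120 N, or if a joint passes its speed limit or range.

### The arm

A 6-joint arm with a two-finger parallel gripper is mounted at the origin on the work surface. World frame = base frame: x ahead of the robot, y to its left, z up, the work surface at z = 0. Lengths are in m, angles in rad, forces in N, time in s.
With the tool pointing down it reaches from about 0.275 to 1 m from the base axis. Payload 8.4 kg.
Tool frame: the origin (TCP) lies between the finger pads; the fingertips stand 17 mm ahead of it and the grasp point (between the pads) lies 2 mm behind it; z points along the fingers, y is the line along which they close (so a half turn about z gives the same grasp; the last joint's range is limited). The gripper opens to 85 mm and grips with 20 to 120 N. Pads are 22 mm wide; open, the fingers measure 114 mm over their backs; the gripper's body (76 mm by 85 mm) begins 54 mm behind the grasp point. The pads swing forward as they close: fully open they stand 13 mm farther back than shut.
Start: joints at [-1.216, 0.353, 1.633, -0, 1.155, -0.002], TCP at [0.218, -0.586, 0.248] pointing down, gripper open.
Joint ranges: [-2.63, 2.63], [-0.92, 2.1], [0.06, 2.66], [-1.3, 4.44], [0, 2.69], [-3.02, 3.02]. Speed limits (rad/s): [2.22, 2.22, 2.79, 3.14, 3.14, 3.14].

### API

Orientations are given as a rotation vector (axis times angle).
In Python, from bench import env, status, capture, camera_model, find_in, spot_point gives the robot as it stands. Calls block until the motion is done:
- env.move_to(position, orientation): joint-space move of the TCP to a pose.
- env.line_to(position, attitude=None, feed=0.15): straight line of the TCP; attitude=None keeps the orientation; feed is the mean speed in m/s.
- env.move_j(angles): joint-space move.
- env.move_gripper(opening, grasp_force=None): opening from 0.0 (shut) to 1.0 (fully open); grasp_force is the grip in N (None keeps the last); returns when the fingers have stopped.
- env.sleep(seconds).
- env.inverse_kinematics(position, orientation): joint angles nearest the present ones, or None.
- status.observe(): the state.
- capture(name): name is "scene" or "top"; returns (picture, depth): 400x640x3 uint8, red, green, blue; 400x640 float32, m along the optical axis (not along the pixel's ray), 0 where there is no reading.
- camera_model(name): a dict with "fx", "fy", "cx", "cy" (pixels), "rvec" (rotation vector, rad) and "tvec" (3), from world to camera coordinates, as OpenCV has them. Camera axes: x right, y down, z forward; pixel columns grow to the right and rows downward; lengths in m; the calibration is good to about 2 mm. A picture is of the moment at which its call begins. camera_model takes no time and is no camera call.
A pose or a line that the arm cannot do raises env.Unreachable and nothing moves.
- env.hand_in(): hands the job in; it is judged then, once.
Trained networks look in the newest picture that a camera, given by its name, has taken for a name from the list of things; names that differ only in an ending like _2 or _b are one class to them, and where a whole thing is asked for, a point or a joint stands for the part that bears it (a point fixed in the world has none). Each returns a list of dicts, best first, with "p" (0 to 1); they miss things now and then, are a little off and sometimes report something else, mostly with a low value. They report only what shows in the picture. A call takes as long as a camera call. They do not tell look-alikes from the thing itself.
- find_in(camera, thing): "point" ([x, y, z] in m, in the coordinates of the camera as it stood for that picture, good to about 4 mm: the middle of the surface that is visible of it).
- spot_point(camera, thing): "point" ([x, y, z] in m, in the coordinates of the camera as it stood for that picture, good to about 4 mm: a listed point, or the origin of a listed thing).
The state is a dict: "t": time; "qpos": joint angles; "qvel": joint speeds; "tau": joint torques, N m; "position": TCP position; "eef_rot": TCP orientation; "force": force on the tool from outside, world axes, zero at the start; "moment": the same for the moment, N m; "opening": opening from 0.0 (shut) to 1.0 (fully open); "grasp_force": force on a finger pad.
Only numpy, scipy, OpenCV 4.12 (cv2) and the standard library are available. Lean on these libraries where they do the work, as an engineer would, in place of code of your own. Each camera call takes 0.05 s, during which the arm holds its last target. There are 200 camera calls.

## Working session

There is one attempt and no reset: what is moved stays moved. The work goes in short steps, each a Python script; the robot and the scene stay as the last script left them, time stands still between calls to the robot, and variables do not carry over. Pictures are saved under pics/ and viewed, at most 10 in all, crops included, and the job is handed in when it is done.

```bash
mkdir -p pics; cat > h.py <<'E'
import numpy as np, cv2
from scipy.spatial.transform import Rotation as R
from bench import env, status, capture, camera_model, find_in, spot_point
def toW(cam,p):
    m=camera_model(cam); return R.from_rotvec(np.ravel(m["rvec"])).inv().apply(np.array(p,float)-np.ravel(m["tvec"]))
def px(cam,p):
    m=camera_model(cam); return (round(p[0]/p[2]*m["fx"]+m["cx"]),round(p[1]/p[2]*m["fy"]+m["cy"]))
def back(cam,d,u,v):
    m=camera_model(cam); z=d[v,u]; return toW(cam,[(u-m["cx"])/m["fx"]*z,(v-m["cy"])/m["fy"]*z,z])
def save(n,im): cv2.imwrite("pics/"+n+".png",cv2.cvtColor(im,cv2.COLOR_RGB2BGR))
E
python3 - <<'E'
from h import *
for c in ["top","scene"]:
    im,d=capture(c); save(c+"0",im); np.save(c+"_d.npy",d); np.save(c+"_i.npy",im)
    for t in ["rack","rack_front","jar_row","old_front_center","old_rear_center","new_jar_center","tray","can_a","cup_a","jug","strainer"]:
        for r in spot_point(c,t)[:6]:
            if r["p"]>.2: print(c,t,round(r["p"],2),px(c,r["point"]),toW(c,r["point"]).round(3))
print(status.observe())
E
```

```text
top rack 0.71 (381, 186) [ 0.537 -0.217  0.   ]
top rack_front 0.93 (382, 220) [ 0.432 -0.213  0.02 ]
top rack_front 0.41 (249, 178) [0.564 0.186 0.001]
top old_front_center 0.96 (401, 188) [ 0.516 -0.262  0.079]
top old_front_center 0.67 (441, 142) [ 0.658 -0.394  0.056]
top old_front_center 0.56 (419, 254) [ 0.327 -0.306  0.064]
top old_rear_center 0.78 (401, 161) [ 0.597 -0.267  0.075]
top new_jar_center 0.61 (267, 148) [0.64  0.124 0.068]
top new_jar_center 0.57 (250, 178) [0.565 0.183 0.004]
top tray 0.59 (251, 179) [0.563 0.179 0.004]
top can_a 0.95 (367, 200) [ 0.491 -0.17   0.017]
top can_a 0.84 (363, 173) [ 0.576 -0.164  0.01 ]
top cup_a 0.75 (452, 242) [ 0.364 -0.426 -0.001]
top cup_a 0.72 (250, 178) [0.566 0.183 0.004]
top cup_a 0.53 (251, 207) [0.473 0.178 0.013]
top cup_a 0.5 (159, 255) [0.333 0.445 0.006]
top jug 0.66 (169, 197) [0.508 0.427 0.002]
top strainer 0.57 (453, 197) [ 0.501 -0.437 -0.001]
top strainer 0.33 (451, 242) [ 0.366 -0.423 -0.002]
scene rack 0.74 (262, 185) [ 0.539 -0.216 -0.003]
scene rack_front 0.93 (288, 162) [ 0.43  -0.212  0.015]
scene rack_fron
[... 990 characters left out ...]
 -0.213  0.015]
{'t': 1.2, 'qpos': array([-1.21641782e+00,  3.52986647e-01,  1.63341093e+00,  1.93708896e-05,
        1.15520620e+00, -2.37985356e-03]), 'qvel': array([-1.96828805e-03,  3.55589288e-04, -2.45834068e-05,  8.97848201e-04,
       -8.82895277e-04,  3.37935850e-04]), 'tau': array([-1.73208602e-03, -6.05188966e+01, -3.42446530e+01, -3.08918043e-04,
        1.02727885e-03, -9.52938741e-07]), 'position': array([ 0.21828946, -0.58563477,  0.24828463]), 'eef_rot': array([-3.09173201e+00, -5.57412978e-01, -2.43464125e-05]), 'force': array([ 0.42248922,  0.43429411, -0.27543385]), 'moment': array([-0.00683902,  0.02983951,  0.02195347]), 'grasp_force': 0.0, 'opening': 1.0010175253051323}
```

```bash
python3 - <<'E'
from h import *
im=np.load("top_i.npy"); save("topc",cv2.resize(im[100:290,130:480],(800,434),interpolation=cv2.INTER_CUBIC))
im=np.load("scene_i.npy"); save("scenec",cv2.resize(im[80:340,160:520],(800,578),interpolation=cv2.INTER_CUBIC))
E
```

```text
(no output)
```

View pics/topc.png

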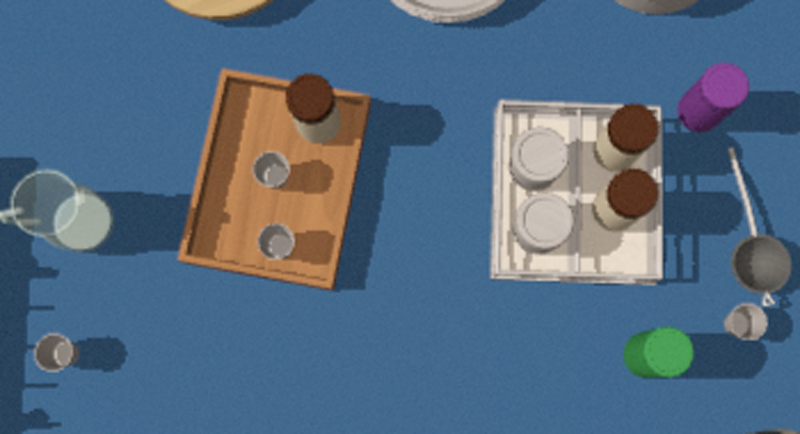

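View pics/scenec.png

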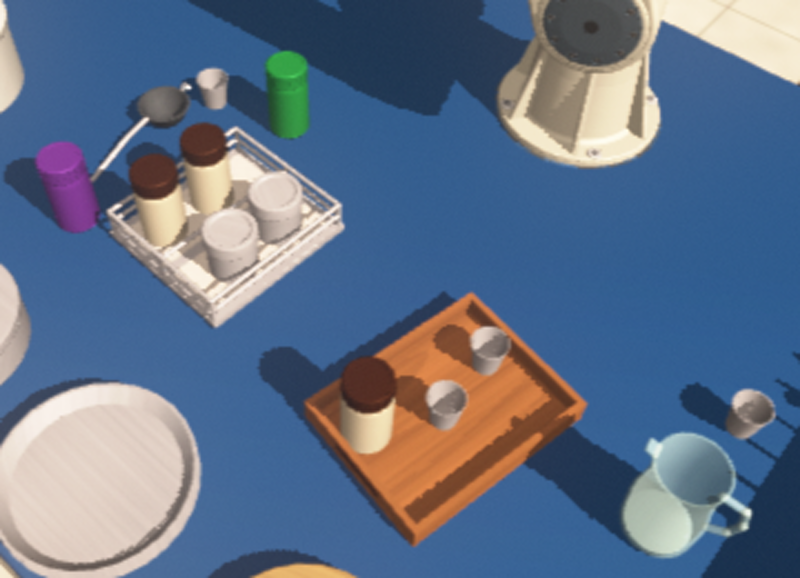

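The steel rack's jars have brown lids at full-frame top pixels (406,184) front and (407,157) rear, with the new jar in the tray at (266,143). The look-alikes are green (419,254) and purple (447,137). The jar row is the right one, and the canisters are in the left row. Next I refine the lid axes and rack yaw from the depth I already have.

```bash
python3 - <<'E'
from h import *
P=[]
for c in ["top","scene"]:
    d=np.load(c+"_d.npy"); m=camera_model(c); v,u=np.indices(d.shape)
    W=toW(c,np.stack([(u-m["cx"])/m["fx"]*d,(v-m["cy"])/m["fy"]*d,d],-1).reshape(-1,3)); W=W[d.ravel()>0]
    for n,q,zt in [("front",(.517,-.264),.136),("rear",(.597,-.269),.136),("new",(.642,.125),.128)]:
        s=W[(np.hypot(*(W[:,:2]-q).T)<.045)&(abs(W[:,2]-zt)<.006)]
        (cx,cy),r=cv2.minEnclosingCircle(s[:,:2].astype(np.float32))
        print(c,n,len(s),"mean",s.mean(0).round(4),"circ",round(cx,4),round(cy,4),round(r,4))
    loc=W[:,:2]-(.538,-.2165)
    s=W[(abs(loc)<.135).all(1)&(abs(W[:,2]-.055)<.008)]
    # outer edges by robust line fits
    best=None
    for yaw in np.arange(-.12,.08,.002):
        q=(s[:,:2]-(.538,-.2165))@np.array([[np.cos(yaw),-np.sin(yaw)],[np.sin(yaw),np.cos(yaw)]])
        h=sum((np.histogram(q[:,i],bins=np.arange(-.135,.135,.003))[0].astype(float)**2).sum() for i in (0,1))
        e=[np.percentile(q[:,i],k) for i in (0,1) for k in (2,98)]
        if best is None or h>best[0]: best=(h,yaw,np.round(e,4))
    print(c,"rack",len(s),best)
E
```

```text
top front 353 mean [ 0.5159 -0.2655  0.1358] circ 0.5163 -0.2656 0.0295
top rear 343 mean [ 0.5964 -0.27    0.1355] circ 0.5974 -0.27 0.0307
top new 339 mean [0.6393 0.1238 0.1276] circ 0.6405 0.124 0.0302
top rack 743 (np.float64(49262.0), np.float64(-0.04599999999999993), array([-0.1136,  0.1115, -0.1035,  0.1069]))
scene front 244 mean [ 0.52   -0.2624  0.134 ] circ 0.5191 -0.264 0.0312
scene rear 274 mean [ 0.6005 -0.2665  0.1339] circ 0.5984 -0.2671 0.0306
scene new 436 mean [0.6435 0.1272 0.1262] circ 0.6429 0.1267 0.0301
scene rack 789 (np.float64(40786.0), np.float64(-0.04599999999999993), array([-0.1104,  0.1147, -0.0988,  0.1106]))
```

```bash
cat >> h.py <<'E'
C=np.array([.5385,-.2145]); YAW=-.046
def L(x,y=-.0515): c,s=np.cos(YAW),np.sin(YAW); return C+[c*x-s*y,s*x+c*y]
A=(R.from_euler("z",YAW)*R.from_euler("x",np.pi)).as_rotvec()
def st(t=""):
    o=status.observe(); print(t,round(o["t"],2),o["position"].round(4),"F",o["force"].round(1),"op",round(o["opening"],3),"gf",round(o["grasp_force"],1))
E
python3 - <<'E'
from h import *
def p(xy,z): return [*xy,z]
def grab(xy,z,zh=.20):
    env.move_to(p(xy,zh),A); env.line_to(p(xy,z),feed=.12); env.move_gripper(0.,30); st("grip")
q=np.array([.5175,-.2648])
print(env.inverse_kinematics(p(q,.24),A))
env.move_to(p(q,.26),A)
grab(q,.112)
env.line_to(p(L(-.071),.112),feed=.04); st("slid")
env.move_gripper(1.); env.line_to(p(L(-.071),.2),feed=.2)
r=np.array([.598,-.2687])
grab(r,.112)
env.line_to(p(L(-.005),.112),feed=.04); st("slid2")
env.move_gripper(1.); env.line_to(p(L(-.005),.22),feed=.2)
env.move_to([.6,.0,.28],A)
im,d=capture("top"); save("t1",cv2.resize(im[100:290,130:480],(800,434),interpolation=cv2.INTER_CUBIC))
m=camera_model("top"); v,u=np.indices(d.shape)
W=toW("top",np.stack([(u-m["cx"])/m["fx"]*d,(v-m["cy"])/m["fy"]*d,d],-1).reshape(-1,3))
for n,q in [("front",L(-.071)),("rear",L(-.005))]:
    s=W[(np.hypot(*(W[:,:2]-q).T)<.033)&(abs(W[:,2]-.136)<.006)]; print(n,q,len(s),s.mean(0).round(4))
st()
E
```

```text
[-4.75536831e-01  2.93759541e-01  1.73751928e+00 -4.44089210e-16
  1.11031383e+00  1.14125950e+00]
grip 4.41 [ 0.518  -0.2652  0.1129] F [-0.8 -0.7  6.5] op 0.697 gf 31.7
slid 5.87 [ 0.4662 -0.2633  0.113 ] F [ 2.1 -2.1  7.4] op 0.698 gf 33.5
grip 8.68 [ 0.5986 -0.269   0.113 ] F [-2.2 -0.5  6.8] op 0.692 gf 31.9
slid2 10.5 [ 0.5323 -0.2663  0.1131] F [ 1.4 -0.   7.9] op 0.696 gf 33.3
front [ 0.46520694 -0.26268067] 371 [ 0.4644 -0.2641  0.1356]
rear [ 0.53113712 -0.2657156 ] 359 [ 0.5299 -0.2674  0.1358]
 12.71 [ 0.5996 -0.0013  0.2792] F [0.6 0.2 0.1] op 0.998 gf 0.0
```

View pics/t1.png

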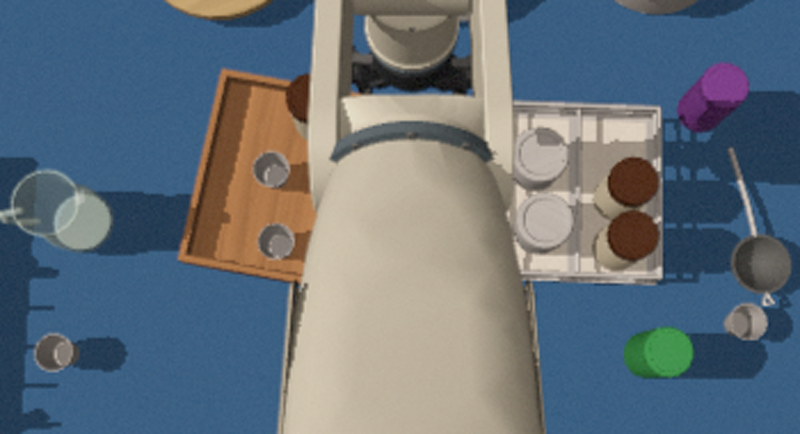

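Both old jars are now forward, upright and about 66 mm apart, with lids at crop pixels (633,236) and (632,182). Next comes the new jar.

```bash
python3 - <<'E'
from h import *
q=[.6415,.1253]; t=L(.061)
env.move_to([*q,.22],A); env.line_to([*q,.104],feed=.12); env.move_gripper(0.,35); st("grip")
z0=status.observe()["position"][2]
env.line_to([*q,.245],feed=.15); st("lifted")
env.line_to([*t,.245],feed=.25)
f0=status.observe()["force"][2]
env.line_to([*t,.122],feed=.1); st("near")
z=.122
while z>.109:
    z-=.001; env.line_to([*t,z],feed=.02)
    o=status.observe()
    if o["force"][2]-f0>3: break
st("down"); print("zgrip",z0,"cmd z",z,"f0",f0)
env.move_gripper(1.); env.line_to([*t,.22],feed=.15); env.move_to([.45,.1,.3],A)
im,d=capture("scene"); save("s2",cv2.resize(im[80:340,160:520],(800,578),interpolation=cv2.INTER_CUBIC))
im,d=capture("top"); save("t2",cv2.resize(im[100:290,130:480],(800,434),interpolation=cv2.INTER_CUBIC))
m=camera_model("top"); v,u=np.indices(d.shape)
W=toW("top",np.stack([(u-m["cx"])/m["fx"]*d,(v-m["cy"])/m["fy"]*d,d],-1).reshape(-1,3))
for n,x in [("front",-.071),("rear",-.005),("new",.061)]:
    s=W[(np.hypot(*(W[:,:2]-L(x)).T)<.033)&(abs(W[:,2]-.136)<.006)]; print(n,L(x),len(s),s.mean(0).round(4))
st()
E
```

```text
grip 14.82 [0.6421 0.1254 0.1049] F [-1.   0.3  5.2] op 0.694 gf 38.0
lifted 15.91 [0.6408 0.1252 0.2437] F [ 0.5  0.7 -3. ] op 0.692 gf 38.3
near 19.02 [ 0.5975 -0.269   0.1228] F [ 0.6 -0.4 -3. ] op 0.695 gf 38.3
down 21.52 [ 0.5975 -0.2689  0.1129] F [-1.1  0.7  5.8] op 0.694 gf 38.6
zgrip 0.10494031240582462 cmd z 0.11199999999999999 f0 -2.932885915784971
front [ 0.46520694 -0.26268067] 372 [ 0.4642 -0.2639  0.1359]
rear [ 0.53113712 -0.2657156 ] 361 [ 0.5299 -0.2673  0.1355]
new [ 0.59706731 -0.26875053] 344 [ 0.5949 -0.2694  0.1357]
 24.38 [0.4505 0.0993 0.2998] F [-0.2  1.   0.7] op 0.996 gf 0.0
```

View pics/s2.png

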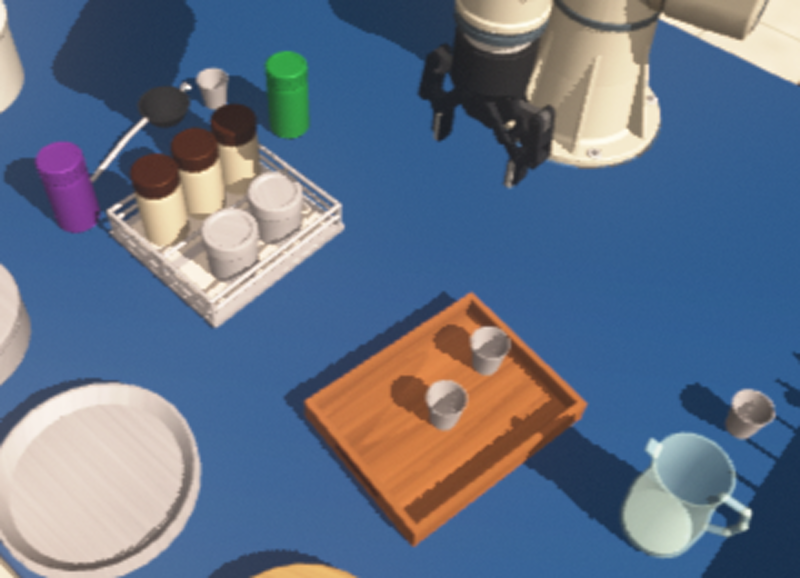

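View pics/t2.png

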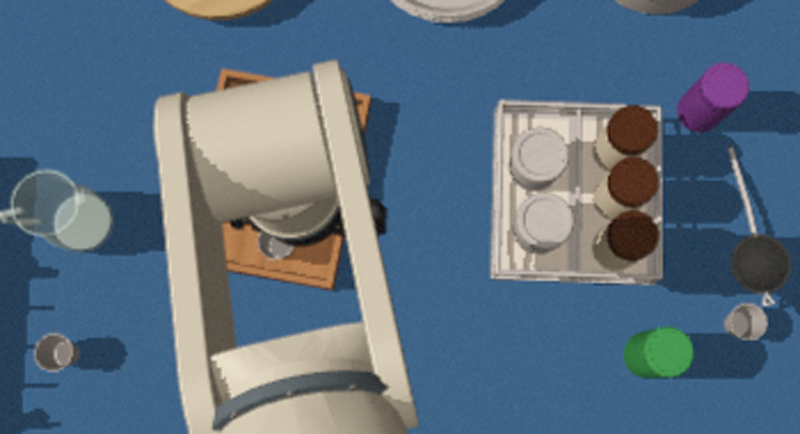

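Three upright jars stand in the right row, with lids at top-crop pixels (633,236), (632,182) and (632,130), spaced about 65 mm. Everything else is where it was and the gripper is clear, so I'm handing in.

```bash
python3 -c "
from h import *
print(env.hand_in())"
```

```text
the job is handed in; nothing more can be done
None
```

I handed the job in: the two old jars are forward in their original order and the new jar stands close behind them, all upright about 65 mm apart, with nothing else visibly moved; the hand-in returned no verdict.

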